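# Coating thickness check of a bracket

## Robot

A 6-joint arm with a two-finger parallel gripper is mounted at the origin on the work surface. World frame = base frame: x ahead of the robot, y to its left, z up, the work surface at z = 0. Lengths are in mm, angles in rad, forces in N, time in s.
With the tool pointing down it reaches from about 325 to 875 mm from the base axis. Payload 4.4 kg.
Tool frame: the origin (TCP) lies on the centre line of the jaws, within the pads' length; the fingertips stand ahead of it and the grasp point (between the pads) lies 6 mm ahead of it (ctrl.tcp_to_tips is the z of the fingertips in the tool frame, in mm); z points along the fingers, y is the direction in which the jaws open and shut (so a half turn about z gives the same grasp; the last joint's range is limited). The gripper opens to 85 mm and grips with 20 to 120 N. Pads are 22 mm wide; open, the fingers measure 114 mm over their backs; the gripper's body (76 mm by 85 mm) begins 54 mm behind the grasp point. The pads swing forward as they close: fully open they stand 13 mm farther back than shut.
Start: joints at [-1.494, 0.207, 1.542, -0, 1.393, -0.15], TCP at [129.282, -560.28, 256.282] pointing down, gripper open.
Joint ranges: [-2.73, 2.73], [-0.86, 2.22], [0.23, 2.46], [-1.11, 4.25], [0.08, 2.63], [-2.82, 2.82]. Speed limits (rad/s): [2.79, 2.79, 3.14, 3.14, 3.14, 3.14].

## Interface

Orientations are given as a 3x3 rotation matrix whose columns are the frame's x, y, z axes.
In Python, from plant import ctrl, sensors, optics gives the robot as it stands. Calls block until the motion is done:
- ctrl.move_ptp(position, orientation): joint-space move of the TCP to a pose.
- ctrl.move_l(position, rot=None, vel=150, threshold=None): straight line of the TCP; rot=None keeps the orientation; vel is the mean speed in mm/s. With threshold (N) it stops when the force on the tool has changed by that much, and returns True; else False.
- ctrl.set_joints(angles): joint-space move.
- ctrl.gripper_to(opening, force=None): finger opening in mm; force is the grip in N (None keeps the last); returns when the fingers have stopped.
- ctrl.hold(seconds).
- ctrl.solve_ik(position, orientation): joint angles nearest the present ones, or None.
- sensors.read_state(): the state.
- optics.grab_frame(name): name is "side" or "top"; returns (picture, depth): 400x640x3 uint8, red, green, blue; 400x640 float32, mm along the optical axis (not along the pixel's ray), 0 where there is no reading.
- optics.camera_params(name): a dict with "mtx" (3x3 intrinsics, pixels), "k1" (the pictures are not rectified: a ray, as slopes to the right and down, at radius r is drawn at 1 + k1 r^2 times it, then the intrinsics apply), "R" (3x3) and "t" (3): a world point X has camera coordinates R X + t. Camera axes: x right, y down, z forward; pixel columns grow to the right and rows downward; lengths in mm; the calibration is good to about 2 mm. A picture is of the moment at which its call begins. camera_params takes no time and is no camera call.
A pose or a line that the arm cannot do raises ctrl.MotionError and nothing moves.
- ctrl.finish_job(): hands the job in, once; it reports no verdict.
The state is a dict: "t": time; "q": joint angles; "qvel": joint speeds; "tau": joint torques, N m; "eef_pos": TCP position; "eef_rot": TCP orientation; "force": force on the tool from outside, world axes, zero at the start; "wrist_torque": the same for the moment, N m; "grip_width": finger opening in mm.
Only numpy, scipy, OpenCV 4.12 (cv2) and the standard library are available. Lean on these libraries where they do the work, as an engineer would, in place of code of your own. Each camera call takes 0.05 s, during which the arm holds its last target. There are 200 camera calls.

## Task

Check the coating of the clamped bracket: take the blue pen gauge out of its stand and first zero it by standing it upright on the bare steel zero plate for a second, its spring sleeve pressed in about halfway. Then hold it the same way on the red-ringed spot of the bracket, the foot inside the ring and the gauge square to the sloping face, and finish there, still gripping the gauge and keeping the sleeve pressed about halfway. Press lightly, never driving the sleeve hard against its stop, and leave the bracket, its tilting table and the other things as they are.

Things in the scene. Friction and masses are not known exactly. Their poses are not given: they have to be found in the camera images.
- stand: black block with three bores for instruments, fixed to the bench, 70 (x) x 205 (y) x 60 mm high; origin at the centre of its underside, z up. The bores, 21 mm wide and 50 mm deep, lie in a row along its y at -65, 0 and +65 mm; which instrument stands in which bore varies
- gauge: cordless pen gauge, 135 mm, 0.12 kg, upright in one bore of the stand, foot down. z up its axis; origin in the underside of the black collar (32 mm wide, 8 high) that rests on the stand's top. Blue barrel 30 (x) x 24 (y) mm, z 8 to 90 mm, yellow top, black windows on its y faces. Below: dark neck 18 mm wide to z -22, then the bright sleeve; foot at z -45 mm. Lift 50 mm to clear the bore
- sleeve (a joint): how far the gauge's spring sleeve is pushed in, m: 0 = fully out, 0.008 = against its stop. Spring: 1.4 N to start it, 3 N at 4 mm, 4.6 N at 8 mm; beyond that the contact is hard
- foot (a point): centre of the sleeve's flat round end (12 mm wide), the part that goes on the surface; its axes are the gauge's, so z points up the gauge away from the surface
- zero_plate: bare polished steel disc 50 mm wide, 10 mm high, in a black rubber ring 64 mm wide and 6 mm high, fixed to the bench; origin at the centre of its underside
- zero_top (a point): centre of the zero plate's level top face, 10 mm above the bench; z up
- bracket_table: tilting steel table (140 x 112 mm, locked by friction) of an angle plate, with a grey coated sheet bracket clamped on it: 86 (x) x 94 (y) x 3 mm, 24 mm flange up along its +y edge, 14 mm lug on -y. Origin on the hinge, 60 mm above the bench; z square to the face, x up the slope. Slope (8 to 25 degrees) and direction vary. A toggle clamp 37 mm high presses 42 mm up the slope from the ring
- mark (a point): centre of the red ring (24 mm inside, 30 mm outside) on the bracket's face, 69 to 80 mm above the bench; z is the face's outward normal, x points up the slope
- marker: white paint marker with a red cap, 19 mm wide, upright in a bore of the stand, its top 78 mm above the stand; leave it. Origin at its lower end, on the bore's floor
- torch: dark metal pocket torch, head up, 26 mm wide, upright in a bore of the stand, its top 76 mm above the stand; leave it. Origin at its lower end, on the bore's floor
- next_bracket: a second grey bracket without a ring, 86 x 94 x 24 mm, lying loose on the bench; leave it. Origin at the centre of its underside
There are look-alikes about, which are no part of the job. Leave any brown or orange look-alike of the gauge alone.

How it is judged:
By the outcome, as a careful person would: the job done as asked, in the order asked, and still so for the second after the job is handed in, while the arm keeps its last pose, push and grip.
It also fails if it takes over 48 s, if anything falls off the work surface, if the arm or the gripper's body presses on something with over 40 N, if the wrist force passes 120 N, or if a joint passes its speed limit or range.

## Working session

There is one attempt and no reset: what is moved stays moved. The work goes in short steps, each a Python script; the robot and the scene stay as the last script left them, time stands still between calls to the robot, and variables do not carry over. Pictures are saved under pics/ and viewed, about 8 in all and at most 12, crops included, and the job is handed in when it is done.

```bash
mkdir -p pics; cat > h.py <<'E'
import numpy as np, cv2
from plant import ctrl, sensors, optics
def grab(n,tag):
    p,d=optics.grab_frame(n); np.savez(f'pics/{tag}.npz',p=p,d=d); cv2.imwrite(f'pics/{tag}.png',p[:,:,::-1]); return p,d
def ray(n,u,v):
    c=optics.camera_params(n); K=np.array(c['mtx'],float); k=c['k1']
    xy=cv2.undistortPoints(np.array([[[u,v]]],float),K,np.array([k,0,0,0],float))[0,0]
    R=np.array(c['R']);t=np.array(c['t']).ravel()
    return -R.T@t, R.T@np.array([xy[0],xy[1],1.])   # origin, dir with unit depth
def pz(n,u,v,z):
    o,d=ray(n,u,v); return o+d*(z-o[2])/d[2]
def pd(n,u,v,D,w=1):
    a=D[v-w:v+w+1,u-w:u+w+1]; a=a[a>0]
    o,d=ray(n,u,v); return o+d*np.median(a) if a.size else None
def proj(n,X):
    c=optics.camera_params(n)
    R=np.array(c['R']);t=np.array(c['t'],float).ravel()
    return cv2.projectPoints(np.array(X,float).reshape(-1,3),cv2.Rodrigues(R)[0],t,np.array(c['mtx'],float),np.array([c['k1'],0,0,0],float))[0].reshape(-1,2)
E
python3 - <<'E'
from h import *
grab('side','s0');grab('top','t0')
a=cv2.imread('pics/s0.png');b=cv2.imread('pics/t0.png')
for n in('side','top'):
    c=optics.camera_params(n);print(n,np.round(-np.array(c['R']).T@np.array(c['t']).ravel()),np.round(c['R'],2).tolist(),c['k1'],c['mtx'][0][0])
s=sensors.read_state();print(s['t'],s['eef_rot'],s['force'],s['grip_width'],ctrl.tcp_to_tips)
E
```

```text
side [340. 773. 733.] [[-0.96, -0.28, -0.01], [-0.18, 0.63, -0.76], [0.22, -0.72, -0.65]] 0.016908144840018832 460.27589748700103
top [ 303.   60. 1303.] [[-0.15, -0.99, -0.01], [-0.97, 0.15, -0.21], [0.2, -0.03, -0.98]] -0.0602947403183867 514.3152998992379
0.1 [[ 9.74385800e-01  2.24882824e-01 -1.65410945e-04]
 [ 2.24882674e-01 -9.74383614e-01  2.08709510e-03]
 [ 3.08178125e-04 -2.07083389e-03 -9.99997808e-01]] [ 0.4790086   0.53226598 -0.24394485] 84.98212489016468 25.0
```

View pics/s0.png

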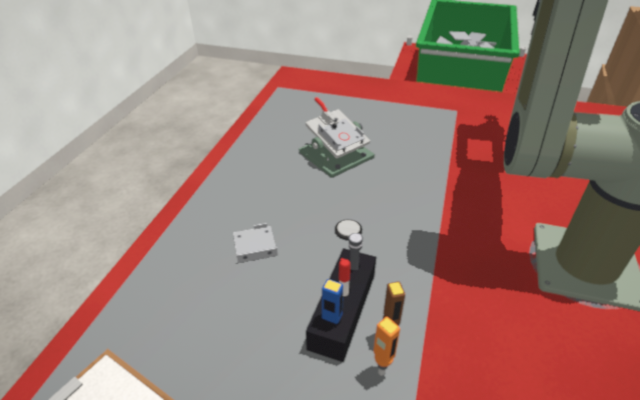

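View pics/t0.png

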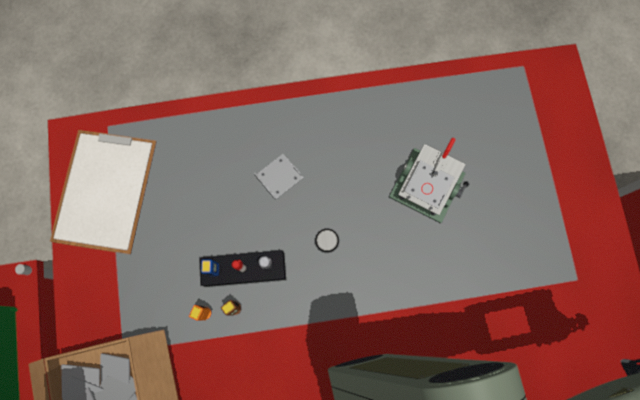

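Candidates for the gauge: the blue pen in the stand, side (331,300) / top (208,267). Look-alikes are orange, side (387,340) / top (201,312), and brown, side (395,303) / top (231,305). Marker is at side (345,275) and torch at side (355,250). I choose the blue one. The zero plate is at top (327,240) and the ring at top (427,188). Next come the close crops.

```bash
python3 - <<'E'
from h import *
a=cv2.imread('pics/s0.png');b=cv2.imread('pics/t0.png')
def cr(im,x,y,w,h,s): return cv2.resize(im[y:y+h,x:x+w],None,fx=s,fy=s,interpolation=cv2.INTER_CUBIC)
A=cr(b,190,220,160,70,5)   # 800x350
cv2.imwrite('pics/c1.png',A)
cv2.imwrite('pics/c2.png',np.hstack([cr(b,380,130,100,100,4),cr(a,295,90,100,100,4)]))
D=np.load('pics/t0.npz')['d']
S=np.load('pics/s0.npz')['d']
print('plate',pz('top',327,240,10),pd('top',327,240,D), pz('side',348,229,10))
print('ring',pd('top',427,188,D),pd('side',344,136,S))
print('gauge top',pd('top',207,266,D),pz('top',207,266,150))
E
```

```text
plate [497.35951822  36.39288199  10.        ] [497.59074157  36.36524757   8.45942548] [497.09713892  43.71853224  10.        ]
ring [ 577.45381407 -225.76440232   75.10150875] [ 576.21223167 -224.3366472    76.72013644]
gauge top [459.22378801 314.95085125 149.74481732] [459.18928642 314.89432768 150.        ]
```

View pics/c1.png

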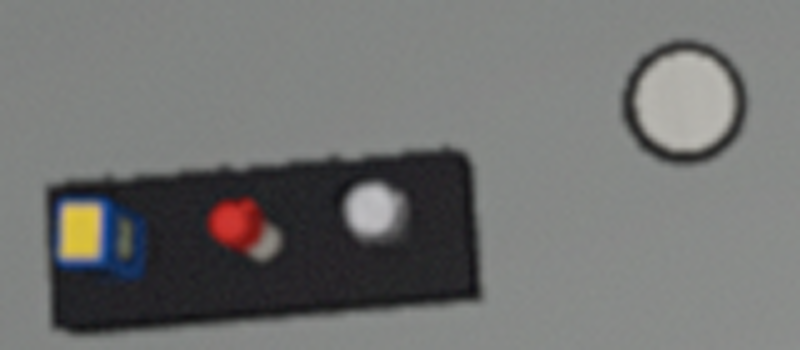

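View pics/c2.png

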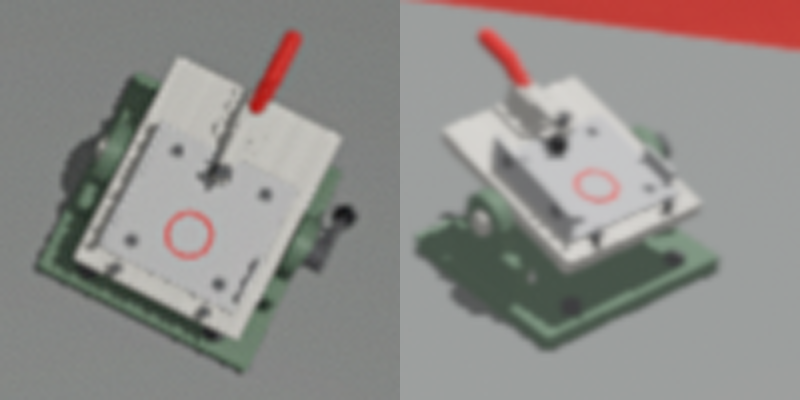

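The crops confirm the choice: blue barrel with yellow top at top (206,266), plate centre at (327,240.4), ring centre at (427.2,188.7). The bracket slopes up towards image upper right. Now the geometry.

```bash
python3 - <<'E'
from h import *
np.set_printoptions(precision=2,suppress=True)
T=np.load('pics/t0.npz');S=np.load('pics/s0.npz')
# stand top corners
c=[pz('top',*p,60) for p in [(200,257.4),(283.4,250.4),(286,279.4),(201.4,285.6)]];print('corners',np.array(c))
e=c[0]-c[1];print('stand y yaw deg',np.degrees(np.arctan2(e[1],e[0]))-90, np.linalg.norm(e))
def cloud(n,F,cu,cv,r):
    P=[]
    for v in range(cv-r,cv+r+1):
        for u in range(cu-r,cu+r+1):
            z=F['d'][v,u]
            if z>0:
                o,d=ray(n,u,v);P.append(o+d*z)
    return np.array(P)
# gauge top cap
P=cloud('top',T,206,266,12);Q=P[P[:,2]>140];print('gauge cap',len(Q),Q.mean(0),Q.min(0),Q.max(0))
r=cv2.minAreaRect(Q[:,:2].astype(np.float32));print(r)
P=cloud('side',S,331,290,14);Q=P[P[:,2]>135];print('side cap',len(Q),Q.mean(0) if len(Q) else 0,Q.min(0),Q.max(0))
P=cloud('top',T,201,312,14);Q=P[P[:,2]>80];print('orange',Q.mean(0),Q.max(0))
P=cloud('top',T,231,306,12);Q=P[P[:,2]>80];print('brown',Q.mean(0),Q.max(0))
# ring by colour, face plane
for n,F,cu,cv in(('top',T,427,188),('side',S,344,136)):
    p=F['p'].astype(int);m=(p[...,0]-(p[...,1]+p[...,2])/2>25)
    y,x=np.mgrid[:400,:640];m&=(abs(x-cu)<9)&(abs(y-cv)<9)
    u,v=x[m].mean(),y[m].mean()
    (eu,ev),ax,_=cv2.fitEllipse(np.c_[x[m],y[m]].astype(np.float32))
    P=cloud(n,F,cu,cv,9);g=P.mean(0)
    P=P[np.linalg.norm(P-g,axis=1)<26]
    for i in range(5):
        g=P.mean(0);N=np.linalg.svd(P-g)[2][2];N*=np.sign(N[2]);d=(P-g)@N;P=P[abs(d)<2.5*d.std()+.1]
    o,dr=ray(n,eu,ev);X=o+dr*(((g-o)@N)/(dr@N))
    print(n,m.sum(),(u,v),(eu,ev),ax,'N',N,'slope',np.degrees(np.arccos(N[2])),'dir',np.degrees(np.arctan2(-N[1],-N[0])),'mark',X,d.std(),len(P))
E
```

```text
corners [[494.8  349.56  60.  ]
 [480.86 145.99  60.  ]
 [410.34 149.4   60.  ]
 [426.36 353.42  60.  ]]
stand y yaw deg -3.91556434708653 204.04551257556028
gauge cap 140 [459.33 316.4  148.54] [445.23 303.95 141.29] [474.24 330.21 154.49]
((460.0869445800781, 317.2056884765625), (24.640336990356445, 27.979671478271484), 80.83589935302734)
side cap 329 [459.31 322.58 147.19] [444.48 305.8  135.03] [476.36 332.62 153.51]
orange [361.08 352.35 124.06] [379.28 371.38 139.51]
brown [361.83 278.38 126.42] [378.39 297.49 139.55]Traceback (most recent call last):
  File "<stdin>", line 27, in <module>
  File "<stdin>", line 13, in cloud
  File "h.py", line 6, in ray
    c=optics.camera_params(n); K=np.array(c['mtx'],float); k=c['k1']
ValueError: time passes only in moves, steps and waits
```

```bash
sed -i 's/^def ray/import functools\n@functools.lru_cache\ndef cam(n): return optics.camera_params(n)\ndef ray/; s/c=optics.camera_params(n)/c=cam(n)/' h.py
python3 - <<'E'
from h import *
np.set_printoptions(precision=3,suppress=True)
T=dict(np.load('pics/t0.npz'));S=dict(np.load('pics/s0.npz'))
def cloud(n,F,cu,cv,r):
    P=[]
    for v in range(cv-r,cv+r+1):
        for u in range(cu-r,cu+r+1):
            z=F['d'][v,u]
            if z>0:
                o,d=ray(n,u,v);P.append(o+d*z)
    return np.array(P)
A=[]
def fit(P):
    for i in range(6):
        g=P.mean(0);N=np.linalg.svd(P-g,full_matrices=False)[2][2];N*=np.sign(N[2]);d=(P-g)@N;P=P[abs(d)<2*d.std()+.1]
    return g,N,d.std(),len(P)
for n,F,cu,cv in(('top',T,427,188),('side',S,344,136)):
    p=F['p'].astype(int);m=(p[...,0]-(p[...,1]+p[...,2])/2>25)
    y,x=np.mgrid[:400,:640];m&=(abs(x-cu)<9)&(abs(y-cv)<9)
    (eu,ev),ax,_=cv2.fitEllipse(np.c_[x[m],y[m]].astype(np.float32))
    P=cloud(n,F,cu,cv,14);g=np.array([577,-225.5,75.5])
    P=P[np.linalg.norm(P-g,axis=1)<32]
    g,N,sd,k=fit(P);A.append(P-g)
    o,dr=ray(n,eu,ev);X=o+dr*(((g-o)@N)/(dr@N))
    print(n,m.sum(),(eu,ev),ax,'N',N,'slope',np.degrees(np.arccos(N[2])),'dir',np.degrees(np.arctan2(-N[1],-N[0])),'mark',X,sd,k)
g,N,sd,k=fit(np.vstack(A));print('both N',N,np.degrees(np.arccos(N[2])),np.degrees(np.arctan2(-N[1],-N[0])))
# table plane edges in top crop: long table corners for the slope direction (z guess on plane irrelevant)
for a,b in(((75,260),(178,57)),((238,338),(342,137))):
    q=[]
    for u,v in(a,b):
        o,dr=ray('top',380+u/4,130+v/4);c=np.array([577,-225.5,75.5]);q.append(o+dr*(((c-o)@N)/(dr@N)))
    e=q[1]-q[0];print(e,np.linalg.norm(e),'dir',np.degrees(np.arctan2(e[1],e[0])))
E
```

```text
top 70 (426.8335876464844, 188.26034545898438) (11.27469253540039, 11.5241060256958) N [-0.202  0.129  0.971] slope 13.866515000074347 dir -32.68196255680887 mark [ 576.979 -225.346   74.599] 1.9496883662801197 489
side 54 (343.5805969238281, 136.057861328125) (7.32378625869751, 10.936089515686035) N [-0.197  0.142  0.97 ] slope 14.068713008908668 dir -35.76314210246047 mark [ 577.539 -225.203   75.778] 1.4022653872610418 297
both N [-0.199  0.136  0.97 ] 13.977627484766455 -34.3854610720457
[109.427 -80.456  33.788] 139.96097566102156 dir -36.32539441864117
[107.742 -79.932  33.369] 138.24227556174114 dir -36.57101768249133
```

```bash
cat >> h.py <<'E'
def Rz(z,ydir):
    z=np.array(z,float);z/=np.linalg.norm(z);y=np.array(ydir,float);y-=z*(y@z);y/=np.linalg.norm(y)
    return np.column_stack([np.cross(y,z),y,z])
N=np.array([-np.sin(np.radians(14))*np.cos(np.radians(36)),np.sin(np.radians(14))*np.sin(np.radians(36)),np.cos(np.radians(14))])
MARK=np.array([577.2,-225.3,75.2]); PLATE=np.array([497.3,36.5,10.])
G=np.array([458.5,315.5]); OFF=101.  # TCP above foot
def st():
    s=sensors.read_state();return f"t={s['t']:.2f} p={np.round(s['eef_pos'],2)} f={np.round(s['force'],2)} w={s['grip_width']:.1f}"
E
python3 - <<'E'
from h import *
for k in(1,-1):
    f=lambda a:[k*np.cos(np.radians(a)),k*np.sin(np.radians(a)),0]
    for nm,p,z,a in(('grasp',[*G,116],[0,0,-1],-6),*[('plate',PLATE+[0,0,OFF],[0,0,-1],a) for a in(-6,-30,-60,-90)],*[('mark',MARK+N*OFF,-N,a) for a in(-6,-30,-60,-90,-120)]):
        q=ctrl.solve_ik(p,Rz(z,f(a)));print(k,nm,a,None if q is None else np.round(q,2))
# approach
import sys
E
```

```text
1 grasp -6 [ 0.45  0.32  1.71 -0.    1.11  0.55]
1 plate -6 [-0.1   0.22  1.86 -0.    1.06  0.  ]
1 plate -30 [-0.1   0.22  1.86 -0.    1.06  0.42]
1 plate -60 [-0.1   0.22  1.86 -0.    1.06  0.95]
1 plate -90 [-0.1   0.22  1.86 -0.    1.06  1.47]
1 mark -6 [-0.49  0.2   1.75 -0.04  0.95 -0.38]
1 mark -30 [-0.49  0.2   1.75 -0.04  0.95  0.05]
1 mark -60 [-0.49  0.2   1.75 -0.04  0.95  0.59]
1 mark -90 [-0.49  0.2   1.75 -0.04  0.95  1.11]
1 mark -120 [-0.49  0.2   1.75 -0.04  0.95  1.63]
-1 grasp -6 [ 0.45  0.32  1.71 -0.    1.11 -2.59]
-1 plate -6 None
-1 plate -30 [-0.1   0.22  1.86 -0.    1.06 -2.72]
-1 plate -60 [-0.1   0.22  1.86 -0.    1.06 -2.19]
-1 plate -90 [-0.1   0.22  1.86 -0.    1.06 -1.67]
-1 mark -6 [-0.49  0.2   1.75 -0.04  0.95  2.76]
-1 mark -30 None
-1 mark -60 [-0.49  0.2   1.75 -0.04  0.95 -2.55]
-1 mark -90 [-0.49  0.2   1.75 -0.04  0.95 -2.03]
-1 mark -120 [-0.49  0.2   1.75 -0.04  0.95 -1.51]
```

```bash
python3 - <<'E'
from h import *
a=np.radians(-6);R=Rz([0,0,-1],[np.cos(a),np.sin(a),0])
ctrl.move_ptp([*G,215],R); ctrl.gripper_to(60,25); print(st())
ctrl.move_l([*G,116],vel=120,threshold=8);print(st())
ctrl.gripper_to(20,25);print(st())
ctrl.gripper_to(20,50);print(st())
grab('top','t1');grab('side','s1')
a=cv2.imread('pics/s1.png')[210:370,250:430];b=cv2.imread('pics/t1.png')[200:360,150:330]
cv2.imwrite('pics/c3.png',cv2.resize(np.hstack([a,b]),None,fx=2.2,fy=2.2,interpolation=cv2.INTER_CUBIC))
E
```

```text
t=3.75 p=[458.59 315.35 215.  ] f=[ 0.84 -0.12 -0.09] w=59.9
t=4.72 p=[459.21 315.86 116.85] f=[ 0.46  0.75 -0.17] w=60.0
t=5.10 p=[459.23 315.83 117.01] f=[ 1.06 -0.46  2.46] w=30.0
t=5.32 p=[459.22 315.87 117.02] f=[ 0.5  -0.18  6.37] w=29.5
```

View pics/c3.png

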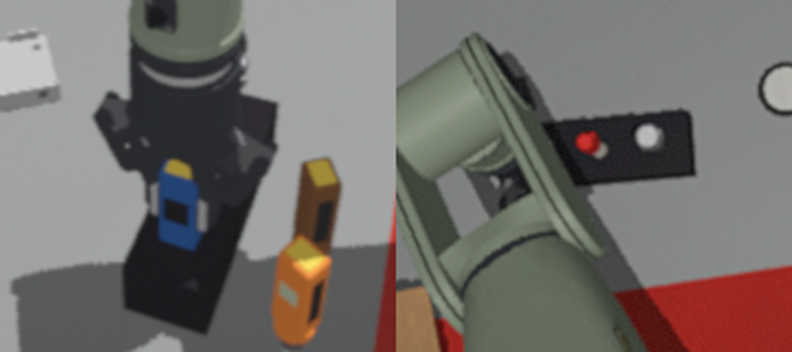

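```bash
sed -i 's/OFF=101\./OFF=102./' h.py; python3 - <<'E'
from h import *
s=sensors.read_state()['eef_pos']
a=np.radians(-6);R=Rz([0,0,-1],[np.cos(a),np.sin(a),0])
ctrl.move_l([459.2,315.9,182],vel=60);print(st())
ctrl.move_l([459.2,315.9,275],vel=150)
ctrl.move_ptp([*PLATE[:2],275],R);print(st())
ctrl.move_l([*PLATE[:2],10+OFF+18],vel=120);ctrl.hold(.3);print(st(),sensors.read_state()['eef_rot'].__repr__())
grab('side','s2');a=cv2.imread('pics/s2.png');
p=sensors.read_state()['eef_pos'];print(proj('side',[p-[0,0,OFF],p-[0,0,OFF-45],[*PLATE]]))
cv2.imwrite('pics/c4.png',cv2.resize(a[140:260,270:430],None,fx=5,fy=5,interpolation=cv2.INTER_CUBIC))
E
```

```text
t=6.67 p=[458.8  315.71 181.4 ] f=[-0.29  0.28 -1.92] w=29.3
t=8.53 p=[497.17  37.31 274.62] f=[-0.32  0.3  -1.54] w=29.4
t=10.18 p=[497.57  36.47 130.44] f=[-0.88 -0.2  -1.19] w=29.6 array([[ 1.04554372e-01,  9.94518788e-01,  8.73669432e-04],
       [ 9.94519172e-01, -1.04554349e-01, -7.13621735e-05],
       [ 2.03749168e-05,  8.76342227e-04, -9.99999616e-01]])
[[348.86380676 220.90075855]
 [349.52178375 205.76822901]
 [348.67980487 226.83988464]]
```

View pics/c4.png

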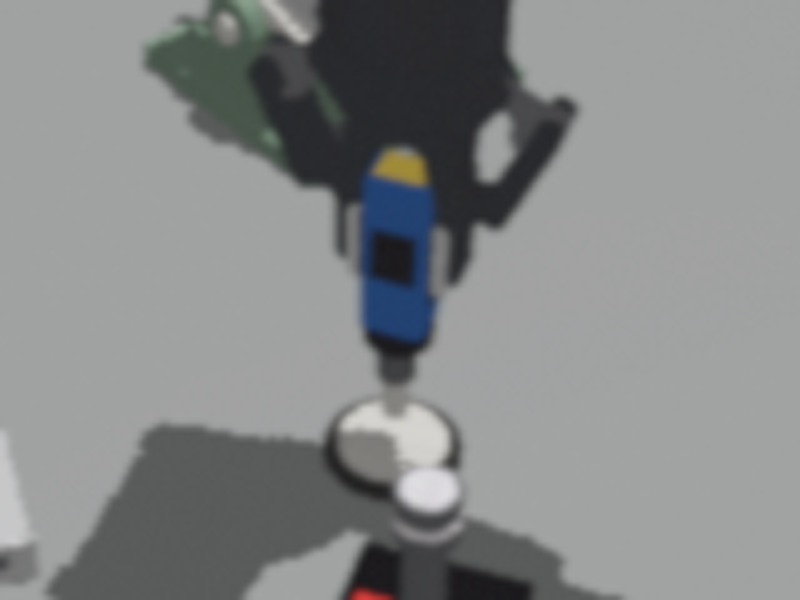

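The foot is at side (349.4,222.4) and the plate centre at (348.8,228.4). Both sit about 1.5 px below prediction (camera bias), so the foot is centred over the plate and upright. Now pressing.

```bash
cat >> h.py <<'E'
def meanf(n=6,dt=.03):
    F=[];P=[]
    for i in range(n): ctrl.hold(dt);s=sensors.read_state();F.append(s['force']);P.append(s['eef_pos'])
    return np.mean(F,0),np.mean(P,0)
E
python3 - <<'E'
from h import *
ctrl.move_l([*PLATE[:2],116],vel=60);f0,p=meanf();print(p,f0)
r=ctrl.move_l([*PLATE[:2],106],vel=8,threshold=2.);f,p=meanf();print(r,p,f-f0,st())
E
```

```text
[497.26274896  36.49486823 115.8379256 ] [-0.20181083 -0.31961242 -1.21120901]
True [497.22745683  36.50031009 110.13429534] [1.70145362 0.17626656 2.33784213] t=11.78 p=[497.13  36.5  110.08] f=[ 1.73 -0.35  1.16] w=29.5
```

```bash
python3 - <<'E'
from h import *
f0=np.array([-.2,-.32,-1.21])
ctrl.move_l([*PLATE[:2],108.3],vel=8);f,p=meanf(8);print(p,f-f0,st())
E
```

```text
[497.28357161  36.50176557 108.30057598] [1.45166529 0.13918821 3.62827491] t=12.40 p=[497.3   36.5  108.34] f=[1.69 0.13 2.54] w=29.3
```

```bash
python3 - <<'E'
from h import *
f0=np.array([-.2,-.32,-1.21])
ctrl.move_l([*PLATE[:2],108.7],vel=8);f,p=meanf(26,.05);print(p,f-f0,st())
ctrl.move_l([*PLATE[:2],113.5],vel=15);f,p=meanf(12);print('off?',p,f-f0,st())
ctrl.move_l([*PLATE[:2],118],vel=30);f,p=meanf(12);print('off',p,f-f0,st())
E
```

```text
[497.27596028  36.5010939  108.68575181] [1.01268588 0.27643834 2.85018823] t=13.95 p=[497.28  36.5  108.67] f=[ 1.41 -0.83  1.45] w=30.1
off? [496.87063777  36.54768588 113.16202133] [ 0.09728095  0.41993174 -0.00486439] t=14.82 p=[497.2   36.51 113.41] f=[-0.16  0.41 -1.58] w=29.7
off [497.29525276  36.50090349 118.02450682] [ 0.26071196  0.2623637  -0.06332299] t=15.52 p=[497.21  36.52 117.91] f=[-0.18  0.63 -1.85] w=29.2
```

```bash
sed -i 's/OFF=102\./OFF=102.35/' h.py; python3 - <<'E'
from h import *
T=dict(np.load('pics/t0.npz'));p=T['p'].astype(int);m=(p[...,0]-(p[...,1]+p[...,2])/2>60);y,x=np.mgrid[:400,:640];m&=(x>438)&(x<458)&(y>134)&(y<162)
H=[]
for v,u in zip(*np.nonzero(m)):
    if T['d'][v,u]>0:
        o,d=ray('top',u,v);H.append(o+d*T['d'][v,u]-MARK)
H=np.array(H);h=H@N;print('handle above face',np.percentile(h,[5,50,95]),'dist',np.linalg.norm(H-np.outer(h,N),axis=1).min())
a=np.radians(-110);R=Rz(-N,[np.cos(a),np.sin(a),0])
ctrl.move_l([*PLATE[:2],230],vel=150)
ctrl.move_ptp(MARK+N*(OFF+70),R);print(st())
ctrl.move_l(MARK+N*(OFF+14),vel=60);ctrl.hold(.3);print(st())
s=sensors.read_state();P=s['eef_pos']+s['eef_rot'][:,2]*OFF
print('foot',P,'ax dot',-s['eef_rot'][:,2]@N)
ims=[]
for n,c in(('side',(344,136)),('top',(427,188))):
    grab(n,n+'3');im=cv2.imread(f'pics/{n}3.png');c=np.array(c)-[40,60]
    ims.append(cv2.resize(im[c[1]:c[1]+100,c[0]:c[0]+80],None,fx=5,fy=5,interpolation=cv2.INTER_CUBIC))
    print(n,proj(n,[P,MARK,P+N*45,P+N*135]))
cv2.imwrite('pics/c5.png',np.hstack(ims))
E
```

```text
handle above face [22.24353438 29.58416779 34.17509125] dist 83.15519757124906
t=17.73 p=[ 543.13 -200.2   241.57] f=[-0.7   1.02  0.25] w=29.8
t=19.11 p=[ 554.55 -208.8   188.46] f=[ 0.45  0.22 -1.12] w=29.7
foot [ 574.63930275 -223.3798013    89.16654561] ax dot 0.9999998153262406
side [[344.61798594 132.19663178]
 [343.71001337 136.24549553]
 [347.84162966 119.15754826]
 [354.92081679  90.52641289]]
top [[427.32947009 187.81787873]
 [426.84285242 188.11670236]
 [428.82592844 187.18999556]
 [432.17705818 185.78384195]]
```

View pics/c5.png

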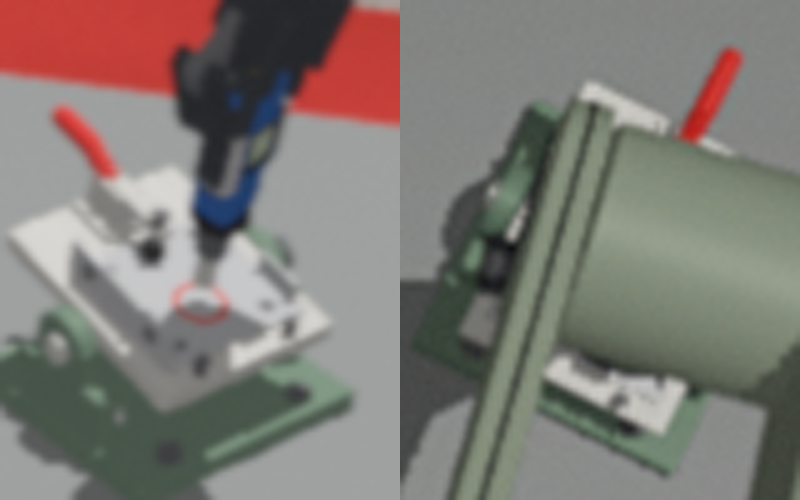

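Ring centre is at side (344.0,136.2). The foot is at (345.0,133.2) against a predicted (344.6,132.2), so within about 1 px. Touching down slowly, then checking.

```bash
python3 - <<'E'
from h import *
ctrl.move_l(MARK+N*(OFF+7),vel=40);f0,p=meanf(10);print((p-MARK)@N-OFF,f0);np.save('f0.npy',f0)
r=ctrl.move_l(MARK+N*(OFF-6),vel=8,threshold=2.2);f,p=meanf(10);print(r,'d',(p-MARK)@N-OFF,'ax',(f-f0)@N,f-f0,p,st())
s=sensors.read_state();P=s['eef_pos']+s['eef_rot'][:,2]*OFF;
grab('side','s4');im=cv2.imread('pics/s4.png');cv2.imwrite('pics/c6.png',cv2.resize(im[111:161,314:374],None,fx=12,fy=12,interpolation=cv2.INTER_CUBIC))
E
```

```text
6.9255893990990245 [ 0.03109622 -0.03274917 -1.19591219]
True d -1.9555409884425217 ax 2.4553494964893314 [ 0.82280037 -0.66067215  2.79330658] [ 557.0545675  -210.73999084  172.47056206] t=21.24 p=[ 556.69 -210.5   172.09] f=[ 0.41 -0.57  1.4 ] w=29.6
```

View pics/c6.png

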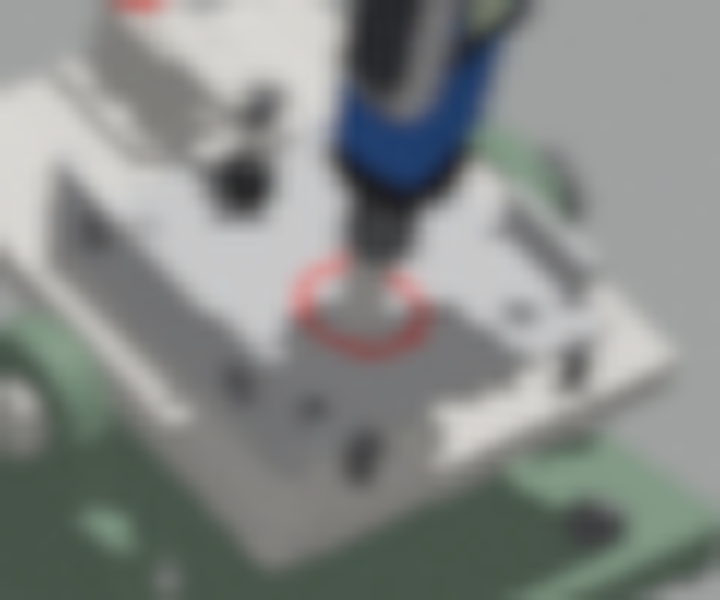

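The foot is inside the ring: its centre is about crop (366,312) against ring centre (361,306), an offset of roughly 1–2 mm. Pressing to half travel.

```bash
python3 - <<'E'
from h import *
f0=np.load('f0.npy')
ctrl.move_l(MARK+N*(OFF-3.2),vel=8);f,p=meanf(30,.04);s=sensors.read_state()
print('d',(p-MARK)@N-OFF,'ax',(f-f0)@N,f-f0,'lat',np.round(p-MARK-N*((p-MARK)@N),2),st(),np.degrees(np.arccos(min(1,-s['eef_rot'][:,2]@N))))
# re-check face slope from side depth, unchanged table
D=grab('side','s5')[1];D0=np.load('pics/s0.npz')['d']
k=[(u,v) for u in range(316,366) for v in range(118,156) if u<334 or v>140]
d=np.array([D[v,u]-D0[v,u] for u,v in k if D[v,u]>0 and D0[v,u]>0]);print('table depth change median',np.median(d))
E
```

```text
d -3.4061688670045527 ax 2.9948492816154166 [-2.30329942  1.37636783  2.42022407] lat [-0.4   0.25 -0.12] t=22.92 p=[ 557.79 -211.18  171.4 ] f=[-2.39  1.25  1.1 ] w=29.8 0.20927694893077073
table depth change median -0.06713867
```

```bash
python3 - <<'E'
from h import *
f0=np.load('f0.npy');f,p=meanf(20,.03);s=sensors.read_state();z=-s['eef_rot'][:,2]
print('d',(p-MARK)@N-OFF,'ax',(f-f0)@N,f-f0,np.array(s['wrist_torque']),st())
grab('side','s6');im=cv2.imread('pics/s6.png');F=p-z*(OFF-3.8)
x0,y0,k=310,70,8
b=cv2.resize(im[y0:y0+75,x0:x0+90],None,fx=k,fy=k,interpolation=cv2.INTER_CUBIC)
q=proj('side',[F,F+z*131])+[.4,1.2]   # side camera bias seen before
q=((q-[x0,y0]+.5)*k).astype(int);print(q)
cv2.line(b,tuple(map(int,q[0])),tuple(map(int,q[1])),(0,255,0),1);cv2.imwrite('pics/c7.png',b)
E
```

```text
d -3.2081986485446237 ax 3.118795565530747 [-2.60317256  1.62359644  2.45124553] [0.42034252 0.65235234 0.00761478] t=23.63 p=[ 557.78 -211.19  171.39] f=[-1.94  1.67  1.56] w=29.6
[[278 542]
 [355 225]]
```

View pics/c7.png

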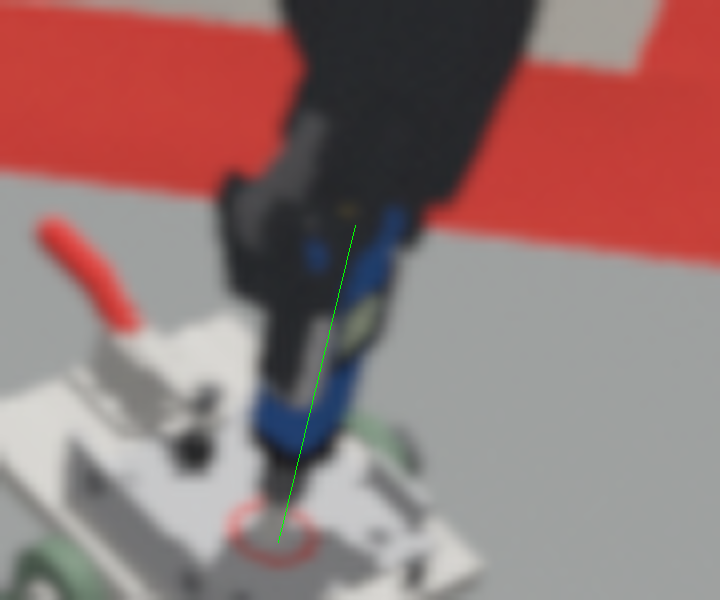

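The axis is parallel to the barrel edges and the foot is in the ring, so the gauge is square. About 2.4 N of side load remains, because the arm settled 0.5 mm upslope after touching down. I'll take that off, then hand in.

```bash
python3 - <<'E'
from h import *
f0=np.load('f0.npy');u=np.array([0,0,1.])-N*N[2];u/=np.linalg.norm(u)
ctrl.move_l(MARK+N*(OFF-3.2)-.5*u,vel=5);f,p=meanf(25,.04);d=f-f0
print('d',(p-MARK)@N-OFF,'along',(p-MARK)@u,'ax',d@N,'side',d-N*(d@N),st())
E
```

```text
d -3.0548377147097767 along -0.15438511446965866 ax 2.9653146077870756 side [-0.73085508  0.11714773 -0.16458937] t=24.98 p=[ 557.6  -211.08  171.47] f=[-0.15  0.49  1.96] w=29.4
```

Side load is down to 0.8 N and axial force is 2.97 N, which means the sleeve is about 3.9 mm in. Handing in.

```bash
python3 -c "
from h import *
print(st(),ctrl.finish_job())"
```

```text
the job is handed in; nothing more can be done
t=24.98 p=[ 557.6  -211.08  171.47] f=[-0.15  0.49  1.96] w=29.4 None
```

I zeroed the blue gauge on the steel plate, then set it on the red-ringed spot and handed the job in at t = 25 s. The arm was still gripping the gauge, with the sleeve pressed about halfway.

- **Zeroing:** the gauge stood upright on the plate for over 1 s at about 2.9 N, or roughly 3.7 mm of sleeve. A short reading just before that showed 3.6 N (about 5.6 mm), so I eased off by 0.4 mm. It stayed clear of the stop.
- **On the bracket:**
  - **Press:** the last axial force was 2.97 N, which is about 3.9 mm of sleeve.
  - **Position:** in the last close pictures the foot was inside the ring, about 1–2 mm off centre.
  - **Squareness:** the tool axis was 0.2° from the measured face normal (slope 14°), and the barrel edges lay parallel to the predicted axis. The side and top views gave slopes of 13.9° and 14.1°.
  - **Table:** the depth readings showed it had not moved.
- **Checks that disagreed:**
  - The side camera reads about 1–1.5 px low, which put the zero plate 7 mm away from where the top camera saw it. I relied on the top camera, and the contacts bore that out.
  - At the mark, a 2.4 N side load built up. A 0.5 mm shift brought it down to 0.8 N before hand-in. I took no picture after that shift.

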